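Poise the soap stamp over the lavender bar

ROBOT

A 6-joint arm with a two-finger parallel gripper is mounted at the origin on the work surface. World frame = base frame: x ahead of the robot, y to its left, z up, the work surface at z = 0. Lengths are in m, angles in rad, forces in N, time in s.
With the tool pointing down it reaches from about 0.25 to 0.725 m from the base axis. Payload 4 kg.
Tool frame: the origin (TCP) lies midway between the tips of the shut fingers; the grasp point (between the pads) lies 19 mm behind it (bot.grip_depth is the distance from the TCP to the grasp point, in m); z points along the fingers, y is the line along which they close (so a half turn about z gives the same grasp; the last joint's range is limited). The gripper opens to 85 mm and grips with 20 to 120 N. Pads are 22 mm wide; open, the fingers measure 114 mm over their backs; the gripper's body (76 mm by 85 mm) begins 54 mm behind the grasp point. The pads swing forward as they close: fully open they stand 13 mm farther back than shut.
Start: joints at [-1.118, 0.241, 0.005, 1.335, 0, 1.571], TCP at [0.219, -0.45, 0.231] pointing down, gripper open.
Joint ranges: [-2.72, 2.72], [-1.05, 1.87], [-1.09, 1.28], [-1.99, 2.15], [-1.42, 1.44], [-3.14, 3.14]. Speed limits (rad/s): [2.79, 2.79, 3.14, 3.14, 3.14, 3.14].

INTERFACE

Orientations are given as a unit quaternion [x, y, z, w].
In Python, from workcell import bot gives the robot as it stands.
- The arm moves only by the shell command python3 -m creep 'ROWS'. ROWS is JSON, one flat list of numbers, 5 for each row, row after row: the shift along the world's x, y, z in m, then the turn about the world's z in rad, then the finger opening in m, from 0 to 0.0854. In form: [x, y, z, twist, claw, x, y, z, twist, claw, ...]. A call has 1 to 10 rows; each row is the pose to reach, as a shift and turn from the pose commanded when the call began; what a row does not reach only later rows make up. A row lasts 1/12 s, in which the tool goes at most 41.7 mm and 7.16 degrees, less where a joint would pass 70% of its speed; a pose out of reach is approached as far as the arm can. A call with a gripper value outside its range is refused whole. The fingers move at their own pace and stop on an object; the grip force is fixed at half the most. Time passes only in rows, so rows that repeat a pose let the fingers close. It gives the time, the measured TCP pose, the force, the opening and the grip force at its end, in the units of the state.
- bot.get_obs(): the state, without advancing time (a new reading comes with each control period).
- bot.camera(name): name is "side" or "top" or "wrist"; returns a dict with "pixels" (384x512x3 uint8, red, green, blue), "camera_matrix" (3x3 intrinsics, pixels), "extrinsics" (4x4, takes a point from world to camera coordinates); the wrist camera has in their place "T_tool_cam" (4x4, takes a point from camera to tool coordinates, whose origin is the TCP and whose axes are the flange's). Camera axes: x right, y down, z forward; pixel columns grow to the right and rows downward; lengths in m; the calibration is good to about 2 mm. A picture is of the moment at which its call begins: read the wrist's pose just before it. There is no depth.
- bot.job_done(): hands the job in; it is judged then, once.
Trained networks look in the newest picture that a camera, given by its name, has taken for a name from the list of things; names that differ only in an ending like _2 or _b are one class to them, and where a whole thing is asked for, a point or a joint stands for the part that bears it (a point fixed in the world has none). Each returns a list of dicts, best first, with "score" (0 to 1); they miss things now and then, are a little off and sometimes report something else, mostly with a low value. They report only what shows in the picture. A call takes as long as a camera call. They do not tell look-alikes from the thing itself.
- bot.look_for(camera, thing): "centre" ([column, row] as shares, 0 to 1, of the picture: columns of its width, rows of its height, amid what is visible of it).
- bot.place_of(camera, thing): "centre" ([column, row] as shares, 0 to 1, of the picture: columns of its width, rows of its height: a listed point, or the origin of a listed thing).
The state is a dict: "clock": time; "joint_pos": joint angles; "joint_vel": joint speeds; "tau": joint torques, N m; "eef_pos": TCP position; "tool_rot": TCP orientation; "ft_force": force on the tool from outside, world axes, zero at the start; "ft_torque": the same for the moment, N m; "grip_width": finger opening in m; "grasp_force": force on a finger pad.
Only numpy, scipy, OpenCV 4.12 (cv2) and the standard library are available. Lean on these libraries where they do the work, as an engineer would, in place of code of your own. Each camera call takes 0.05 s, during which the arm holds its last target. There are 200 camera calls.

TASK

Pick up the brass soap stamp by its wooden handle, carry it over the rack of scent bottles to the pink mould, and hold it about 1 cm above the one lavender (purple) soap bar, upright, centred on the bar and with its long side along the bar's long side, ready to press. Do not let the stamp touch any soap or the mould, and do not touch or disturb the rack, its bottles or the glass beaker. Finish while still holding the stamp still in the air there: do not press, put down or let go.

Things in the scene. Friction and masses are not known exactly. Their poses are not given: they have to be found in the camera images.
- stamp: Soap stamp, about 250 g, on the cork pad: brass die plate 68 (x) x 44 (y) x 10 mm, wooden block handle 44 (x) x 26 (y) mm rising from 10 to 80 mm above the stamping face, thin disc on top to 84 mm. Origin at the centre of the underside (the stamping face), z up the handle. Looks the same after a half turn. Grip the handle from above across its 26 mm (y).
- pad: Flat cork pad fixed to the bench, 120 (x) x 100 (y) x 6 mm; the stamp stands on it. Origin at the centre of its underside. It lies on one side of the bottle rack and the mould on the other; which side is left or right varies.
- mould: Pink silicone mould fixed to the bench, 192 (x) x 142 (y) x 30 mm with a thin 212 x 162 mm foot flange, two by two cavities, a soap bar in each. Origin at the centre of its underside.
- soap_lavender: The lavender (purple) soap bar, the target, plain on top: 84 (x) x 59 (y) x 28 mm, firmly seated in one of the mould's four cavities (which one varies), its top 4 mm above the mould's rim. Origin at the centre of its underside, 6 mm above the bench; x along its long side, z up.
- soap_top (a point): Centre of the lavender bar's top face, 34 mm above the bench; axes as the bar's.
- soap_cream1: A cream soap bar with a round mark on top, same size and height as the lavender one, in another cavity; not to be touched by the stamp. Origin at the centre of its underside.
- soap_cream2: A cream soap bar with a round mark on top, same size and height as the lavender one, in another cavity; not to be touched by the stamp. Origin at the centre of its underside.
- soap_cream3: A cream soap bar with a round mark on top, same size and height as the lavender one, in another cavity; not to be touched by the stamp. Origin at the centre of its underside.
- rack: Plywood rack fixed to the bench between pad and mould, 280 mm (its x) x 70 mm (its y) x 45 mm high, with four round wells, three of them holding bottles. Its long side runs roughly away from the robot. Origin at the centre of its underside. The bottles' tops reach 115 mm above the bench.
- bottle0: Loose amber scent bottle with black cap, 37 mm across, 105 mm tall, standing in a rack well with its underside 10 mm above the bench. Origin at the centre of its underside. Leave alone.
- bottle1: Loose amber scent bottle with black cap, 37 mm across, 105 mm tall, standing in a rack well with its underside 10 mm above the bench. Origin at the centre of its underside. Leave alone.
- bottle2: Loose amber scent bottle with black cap, 37 mm across, 105 mm tall, standing in a rack well with its underside 10 mm above the bench. Origin at the centre of its underside. Leave alone.
- beaker: Loose empty clear glass beaker, 68 mm across the rim, 85 mm tall, standing on the bench beyond the pad (further from the robot). Origin at the centre of its underside. Leave alone.
Mind the look-alikes: they are no part of the job. Of the things like the pad, leave any that is black or red; of the rest the larger one is meant.

How it is judged:
By the outcome, as a careful person would: the job done as asked, in the order asked, and still so for the second after the job is handed in, while the arm keeps its last pose, push and grip.
It also fails if it takes over 48 s, if anything falls off the work surface, if the arm or the gripper's body presses on something with over 40 N, if the wrist force passes 120 N, or if a joint passes its speed limit or range.

## Working session

There is one attempt and no reset: what is moved stays moved. The work goes in short steps, Python scripts to look and compute and a shell command to move; the robot and the scene stay as the last step left them, time stands still between calls to the robot, and variables do not carry over. Pictures are saved under pics/ and viewed, at most 13 in all, crops included, and the job is handed in when it is done.

```bash
mkdir -p pics
cat > h.py <<'E'
import numpy as np, cv2
from workcell import bot
def snap(n,f):
    c=bot.camera(n); cv2.imwrite('pics/'+f,c['pixels'][:,:,::-1]); return c
def ray(c,uv,z):
    K=np.array(c['camera_matrix']);E=np.array(c['extrinsics'])
    d=E[:3,:3].T@np.linalg.solve(K,[uv[0],uv[1],1]); o=-E[:3,:3].T@E[:3,3]
    return o+d*(z-o[2])/d[2]
E
python3 - <<'E'
from h import *
print(bot.get_obs())
H=dict(stamp=0,pad=0,mould=0,soap_lavender=.006,soap_top=.034,soap_cream1=.006,rack=0,bottle0=.01,beaker=0)
for n in ('top','side'):
    c=snap(n,n+'0.png')
    for t,z in H.items():
        for d in bot.place_of(n,t)[:4]:
            uv=np.array(d['centre'])*[512,384]; print(n,t,round(d['score'],2),uv.round(1),ray(c,uv,z).round(4))
E
```

```text
{'clock': 0.0, 'joint_pos': array([-1.11799881e+00,  2.41433815e-01,  3.71852317e-03,  1.33521732e+00,
        8.17081170e-06,  1.57081663e+00]), 'joint_vel': array([-0.00042236, -0.00077556, -0.00037499, -0.00031267, -0.00016792,
       -0.00039762]), 'tau': array([ 4.50887483e-04, -3.72318900e+01,  2.52406955e+01,  1.71002682e-02,
       -9.43310795e-06, -1.14003416e-05]), 'eef_pos': array([ 0.21846258, -0.44903457,  0.23040039]), 'tool_rot': array([ 9.74482805e-01,  2.24459623e-01, -2.35795438e-04, -1.04180124e-03]), 'ft_force': array([-0.3174212 , -0.23824292,  0.15682891]), 'ft_torque': array([ 0.01965627,  0.00048773, -0.02141756]), 'grasp_force': 0.0, 'grip_width': 0.08550592700010964}
top stamp 0.72 [380.8 154.1] [ 0.6174 -0.2764  0.    ]
top stamp 0.7 [173.9 196.3] [0.4964 0.2446 0.    ]
top pad 0.83 [107.6 244.1] [0.3752 0.3989 0.    ]
top pad 0.74 [112.9 178.8] [0.5371 0.3988 0.    ]
top pad 0.58 [198.3 262.1] [0.3366 0.1769 0.    ]
top pad 0.57 [171.7 190.8] [0.5101 0.2506 0.    ]
top mould 0.73 [360.3 169.5] [ 0.5759 -0.2228  0.    ]
top soap_lavender 0.82 [355.2 147.2] 
[... 1023 characters left out ...]
 soap_lavender 0.72 [267.3 157.9] [ 0.6277 -0.209   0.006 ]
side soap_lavender 0.53 [285.9 210.2] [ 0.4412 -0.0198  0.006 ]
side soap_lavender 0.22 [305.6 162.9] [ 0.5159 -0.2557  0.006 ]
side soap_top 0.85 [267.2 153.4] [ 0.6187 -0.1932  0.034 ]
side soap_top 0.5 [224.  188.6] [0.6142 0.0306 0.034 ]
side soap_cream1 0.9 [303.9 163.5] [ 0.5184 -0.2496  0.006 ]
side soap_cream1 0.69 [283.1 146.4] [ 0.6245 -0.2971  0.006 ]
side rack 0.7 [251.7 202.7] [ 0.5399  0.0015 -0.    ]
side bottle0 0.75 [224.  188.3] [0.6354 0.0039 0.01  ]
side bottle0 0.74 [242.3 195.7] [0.5726 0.0014 0.01  ]
side bottle0 0.72 [285.7 205.7] [ 0.4496 -0.0318  0.01  ]
side beaker 0.65 [148.6 236.7] [0.6715 0.2721 0.    ]
```

View pics/top0.png

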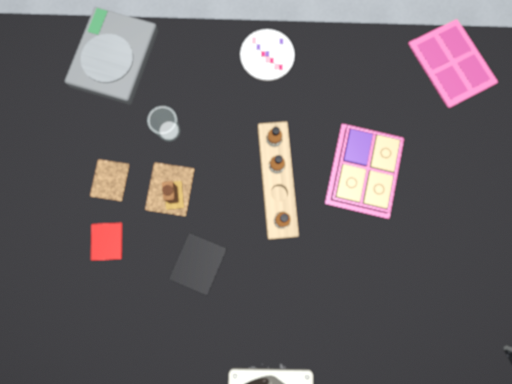

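View pics/side0.png

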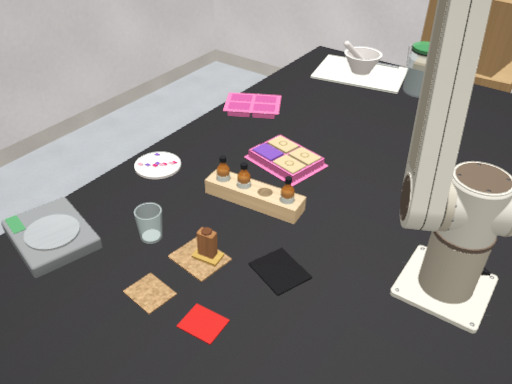

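The top view shows four pad-like things: red (107,241), black (198,264), small cork (110,180) and large cork (171,190). The large cork pad carries the stamp, at about (173,192), so that is the one. The pink tray at (453,62) is empty. The mould is the one at (366,170), with the lavender bar at (358,147). Next I'll measure the yaws and check with a close crop.

```bash
cat > m.py <<'E'
from h import *
c=bot.camera('top');im=c['pixels'];hsv=cv2.cvtColor(im,cv2.COLOR_RGB2HSV)
def rect(mask,z,name):
    n,l,s,ce=cv2.connectedComponentsWithStats(mask.astype(np.uint8)); 
    i=1+np.argmax(s[1:,4]); ct=max(cv2.findContours((l==i).astype(np.uint8),0,1)[0],key=cv2.contourArea)[:,0]
    P=np.float32([ray(c,p,z)[:2] for p in ct])*1000
    r=cv2.minAreaRect(P); print(name,s[i,4],np.round(r[0],1),np.round(r[1],1),round(r[2],1))
h,s,v=[hsv[:,:,k].astype(int) for k in range(3)]
box=lambda a,b,x,y:(np.add.outer(np.zeros(384),np.arange(512))>a)&(np.add.outer(np.zeros(384),np.arange(512))<b)&(np.add.outer(np.arange(384),np.zeros(512))>x)&(np.add.outer(np.arange(384),np.zeros(512))<y)
B=box(320,410,115,225)
rect(B&(h>125)&(h<150)&(s>120)&(v>40),.034,'lav')
rect(B&(v>60),.01,'mould')
S=box(140,200,155,222)
rect(S&(v>60),.006,'pad')
rect(S&(h>20)&(h<32)&(s>170)&(v>110),.016,'brass')
print(im[180:206:2,160:190:3].tolist()[4:9])
rect(box(250,305,115,245)&(v>60),.045,'rack')
a=cv2.resize(im[155:225,135:205],(560,560),interpolation=2)
b=cv2.resize(im[115:225,320:430],(560,560),interpolation=2)[:, :240]
cv2.imwrite('pics/crop1.png',np.hstack([a,b])[:,:,::-1])
E
python3 m.py
```

```text
Traceback (most recent call last):
  File "m.py", line 11, in <module>
    rect(B&(h>125)&(h<150)&(s>120)&(v>40),.034,'lav')
    ~~~~^^^^^^^^^^^^^^^^^^^^^^^^^^^^^^^^^^^^^^^^^^^^^
  File "m.py", line 5, in rect
    i=1+np.argmax(s[1:,4]); ct=max(cv2.findContours((l==i).astype(np.uint8),0,1)[0],key=cv2.contourArea)[:,0]
        ~~~~~~~~~^^^^^^^^^
ValueError: attempt to get argmax of an empty sequence
```

```bash
sed -i "s/^rect(B&(h>125).*/print('lavhsv',hsv[147,357],hsv[140,352]); L=B\&(h>118)\&(h<145)\&(s>100)\&(v>40); rect(L,.034,'lav') if L.any() else 0/; s/(h>20)&(h<32)&(s>170)&(v>110)/(h>18)\&(h<32)\&(s>150)\&(v>90)/" m.py; python3 m.py
```

```text
lavhsv [133  95 242] [133  95 242]
lav 28 [ 587.5 -198.4] [54.   6.4] 72.4
mould 9701 [ 576.1 -234.6] [227.  283.9] 89.7
pad 3894 [515.8 254.9] [166.4 145.2] 2.5Traceback (most recent call last):
  File "m.py", line 15, in <module>
    rect(S&(h>18)&(h<32)&(s>150)&(v>90),.016,'brass')
    ~~~~^^^^^^^^^^^^^^^^^^^^^^^^^^^^^^^^^^^^^^^^^^^^^
  File "m.py", line 5, in rect
    i=1+np.argmax(s[1:,4]); ct=max(cv2.findContours((l==i).astype(np.uint8),0,1)[0],key=cv2.contourArea)[:,0]
        ~~~~~~~~~^^^^^^^^^
    return _wrapfunc(a, 'argmax', axis=axis, out=out, **kwds)
    return bound(*args, **kwds)
ValueError: attempt to get argmax of an empty sequence
```

```bash
sed -i "s/^c=bot.camera('top');im=c\['pixels'\]/c=bot.camera('top');print(c['pixels'].mean());im=cv2.imread('pics\/top0.png')[:,:,::-1].copy();print(im.mean())/" m.py
sed -i "s/^    n,l,s,ce/    if not mask.any(): return print(name,'none')\n    n,l,s,ce/" m.py; python3 m.py
```

```text
94.48961554633246
94.49122450086806
lavhsv [133  95 242] [133  94 242]
lav 28 [ 587.1 -198.3] [54.   7.2] 72.4
mould 9701 [ 576.1 -234.6] [227.  283.9] 89.7
pad 3894 [515.8 254.9] [166.4 145.2] 2.5
brass none
[[[218, 187, 147], [152, 109, 81], [141, 98, 73], [144, 100, 74], [138, 96, 69], [104, 73, 51], [204, 172, 108], [215, 184, 119], [209, 177, 138], [205, 174, 135]], [[213, 180, 141], [149, 105, 78], [142, 99, 73], [144, 99, 74], [142, 100, 72], [103, 73, 50], [198, 166, 104], [218, 187, 120], [214, 182, 143], [205, 173, 135]], [[212, 180, 140], [158, 117, 87], [141, 97, 71], [143, 99, 73], [155, 111, 78], [106, 76, 53], [195, 162, 100], [223, 192, 124], [222, 190, 150], [209, 177, 139]], [[199, 168, 130], [182, 139, 102], [145, 101, 73], [148, 105, 75], [188, 141, 101], [107, 76, 52], [187, 155, 95], [229, 198, 127], [221, 189, 149], [209, 178, 139]], [[216, 185, 145], [203, 159, 117], [186, 139, 99], [192, 145, 104], [194, 146, 104], [108, 76, 53], [182, 150, 91], [231, 200, 128], [213, 181, 141], [211, 180, 141]]]
rack 6966 [539.5 -11.6] [313.  130.8] 1.3
```

View pics/crop1.png

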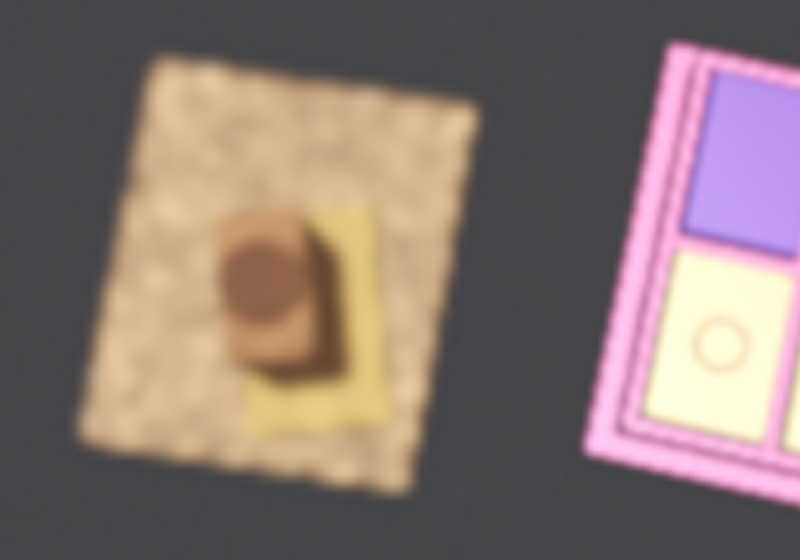

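The left crop (8x, origin at 135,155) shows the stamp on the large cork pad, with its long side near world x. The brass right edge runs (375,208)→(390,420), a yaw of about +4°. On the right, the lavender cavity is in the far-left corner and leans about -11°. I'll refine the thresholds.

```bash
sed -i "s/L=B.*/L=B\&(h>125)\&(h<141)\&(s>70)\&(v>150); rect(L,.034,'lav')/; s/v>60/v>120/g; s/(h>18)&(h<32)&(s>150)&(v>90)/(h>18)\&(h<26)\&(s>105)\&(v>160)/; /tolist/d" m.py; python3 m.py
python3 - <<'E'
from h import *
c=bot.camera('top')
h=cv2.imread('pics/top0.png')[:,:,::-1]
# disc/handle top in top view; crop scale 8, origin 135,155
for n,p,z in [('disc',(262,282),.09),('handTL',(218,222),.086),('handBL',(237,360),.086),('handBR',(310,368),.086),('handTR',(302,216),.086),('plTR',(374,208),.016),('plBR',(390,420),.016),('plBL',(250,433),.016)]:
    print(n,ray(c,(135+p[0]/8-.5,155+p[1]/8-.5),z).round(4))
c=bot.camera('wrist'); print(np.round(c['T_tool_cam'],3),c['camera_matrix'])
E
```

```text
94.49033610026042
94.49122450086806
lavhsv [133  95 242] [133  94 242]
lav 726 [ 625.6 -208.2] [56.3 81.8] 77.6
mould 5644 [ 573.2 -230.8] [167.9 217.7] 77.9
pad 2056 [514.4 255.4] [105.2 124.6] 82.6
brass 212 [497.4 240.1] [64.8 41.3] 3.3
rack 3641 [539.1  -9.6] [286.7  77.1] 6.0
disc [0.4984 0.2426 0.09  ]
handTL [0.516  0.2569 0.086 ]
handBL [0.4765 0.2493 0.086 ]
handBR [0.4747 0.2286 0.086 ]
handTR [0.5183 0.2332 0.086 ]
plTR [0.5339 0.2254 0.016 ]
plBR [0.4683 0.2172 0.016 ]
plBL [0.4634 0.2595 0.016 ]
[[ 0.    -0.948 -0.318  0.081]
 [ 1.     0.    -0.    -0.   ]
 [ 0.    -0.318  0.948 -0.143]
 [ 0.     0.     0.     1.   ]] [[291.72102373   0.         255.24490452]
 [  0.         291.72102373 190.39531275]
 [  0.           0.           1.        ]]
```

Measured so far:
- **Stamp:** about (0.498, 0.2425), yaw about 5°.
- **Lavender bar:** about (0.6255, -0.208), yaw about -12.4°. The 82×56 mm outline matches the given size.
- **Tool x yaw:** now 25.9°, so it needs about -0.36 rad.

Moving to above the stamp.

```bash
python3 -m creep '[0.28,0.692,0,-0.36,0.085,0.28,0.692,0,-0.36,0.085,0.28,0.692,0,-0.36,0.085,0.28,0.692,0,-0.36,0.085,0.28,0.692,0,-0.36,0.085,0.28,0.692,0,-0.36,0.085,0.28,0.692,0,-0.36,0.085,0.28,0.692,0,-0.36,0.085,0.28,0.692,0,-0.36,0.085,0.28,0.692,0,-0.36,0.085]'
```

```text
clock: 2.13
eef_pos: [0.3723, -0.0696, 0.2318]
tool_rot: [0.999, 0.046, 0.001, 0.0]
ft_force: [1.0, -1.3, 0.8]
grip_width: 0.0851
grasp_force: 0.0
```

```bash
python3 -m creep '[0.126,0.312,-0.02,0,0.085,0.126,0.312,-0.02,0,0.085,0.126,0.312,-0.02,0,0.085,0.126,0.312,-0.02,0,0.085,0.126,0.312,-0.02,0,0.085,0.126,0.312,-0.02,0,0.085,0.126,0.312,-0.02,0,0.085,0.126,0.312,-0.02,0,0.085,0.126,0.312,-0.02,0,0.085,0.126,0.312,-0.02,0,0.085]'
cat > w.py <<'E'
from h import *
from scipy.spatial.transform import Rotation as R
def wsnap(f):
    o=bot.get_obs(); c=bot.camera('wrist'); cv2.imwrite('pics/'+f,c['pixels'][:,:,::-1])
    T=np.eye(4);T[:3,:3]=R.from_quat(o['tool_rot']).as_matrix();T[:3,3]=o['eef_pos']
    c['extrinsics']=np.linalg.inv(T@np.array(c['T_tool_cam'])); 
    x=T[:3,0]; print('tcp',o['eef_pos'].round(4),'toolx yaw deg',np.degrees(np.arctan2(x[1],x[0])).round(2),'z',T[:3,2].round(4),o['clock'],o['ft_force'].round(1))
    return c
E
python3 - <<'E'
from w import *
c=wsnap('w1.png')
import pickle; pickle.dump({k:c[k] for k in('camera_matrix','extrinsics','pixels')},open('w1.pkl','wb'))
for t,z in dict(stamp=.006,pad=0).items():
    for d in bot.place_of('wrist',t)[:2]:
        uv=np.array(d['centre'])*[512,384]; print(t,round(d['score'],2),uv.round(1),ray(c,uv,z).round(4))
E
```

```text
clock: 2.97
eef_pos: [0.505, 0.0861, 0.213]
tool_rot: [0.997, 0.075, -0.002, -0.016]
ft_force: [-0.4, 0.2, 0.0]
grip_width: 0.0851
grasp_force: 0.0
tcp [0.505  0.0861 0.213 ] toolx yaw deg 8.64 z [-0.0061  0.0317 -0.9995] 2.9667 [-0.4  0.2  0. ]
stamp 0.65 [128.  147.9] [0.4971 0.2497 0.006 ]
pad 0.97 [ 14.8 213.1] [0.3808 0.4061 0.    ]
pad 0.9 [177.7 269.1] [0.3305 0.1792 0.    ]
```

View pics/w1.png

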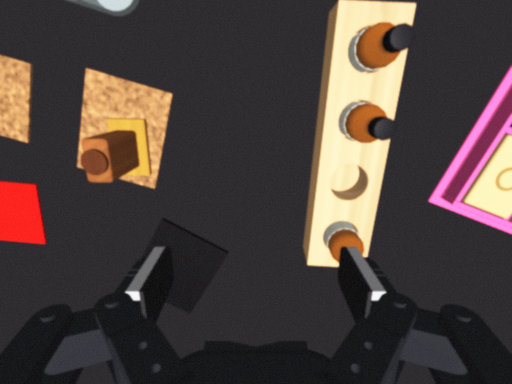

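The wrist view shows the stamp at (125,150) on the large cork pad, well to the left. The tool stopped 0.156 m short of the target, so I'll continue.

```bash
python3 -m creep '[-0.007,0.156,0,-0.02,0.085,-0.007,0.156,0,-0.02,0.085,-0.007,0.156,0,-0.02,0.085,-0.007,0.156,0,-0.02,0.085,-0.007,0.156,0,-0.02,0.085,-0.007,0.156,0,-0.02,0.085,-0.007,0.156,0,-0.02,0.085,-0.007,0.156,0,-0.02,0.085,-0.007,0.156,0,-0.02,0.085]'
python3 - <<'E'
from w import *
c=wsnap('w2.png')
import pickle; pickle.dump({k:c[k] for k in('camera_matrix','extrinsics','pixels')},open('w2.pkl','wb'))
for t,z in dict(stamp=.006,pad=0).items():
    for d in bot.place_of('wrist',t)[:2]:
        uv=np.array(d['centre'])*[512,384]; print(t,round(d['score'],2),uv.round(1),ray(c,uv,z).round(4))
E
```

```text
clock: 3.87
eef_pos: [0.52, 0.1214, 0.2133]
tool_rot: [0.995, 0.096, -0.004, -0.033]
ft_force: [0.3, -0.0, 0.2]
grip_width: 0.0853
grasp_force: 0.0
tcp [0.52   0.1214 0.2133] toolx yaw deg 11.06 z [-0.0146  0.0639 -0.9978] 3.8667 [ 0.3 -0.   0.2]
stamp 0.89 [166.1 156.3] [0.5014 0.2454 0.006 ]
pad 0.88 [ 42.6 105. ] [0.5319 0.4058 0.    ]
pad 0.73 [201.1 278.4] [0.3293 0.1793 0.    ]
```

View pics/w2.png

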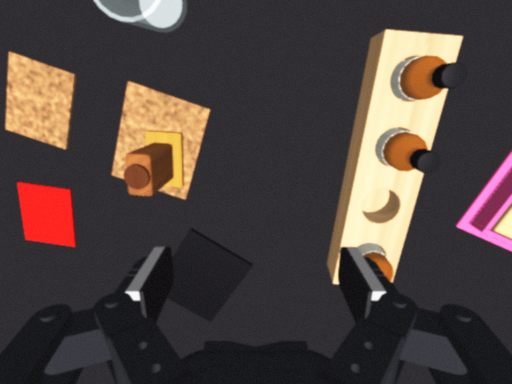

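It's moving slowly and tilting, so I suspect a joint limit.

```bash
python3 -c "
from workcell import bot
o=bot.get_obs();print(o['joint_pos'].round(3),o['joint_vel'].round(3))"
```

```text
[0.192 0.317 0.06  1.316 0.066 3.141] [ 0.002 -0.001 -0.    -0.001  0.001 -0.001]
```

Joint 6 is at its limit. The half-turn grasp (tool yaw about 185°, j6 about 0.36) is reachable, and it also suits the goal. I'll turn positively, about 3.05 rad in all.

```bash
python3 -m creep '[0,0,0,0.12,0.085,0,0,0,0.24,0.085,-0.022,0.121,0,0.36,0.085,-0.022,0.121,0,0.48,0.085,-0.022,0.121,0,0.6,0.085,-0.022,0.121,0,0.72,0.085,-0.022,0.121,0,0.84,0.085,-0.022,0.121,0,0.96,0.085,-0.022,0.121,0,1.08,0.085,-0.022,0.121,0,1.2,0.085]'; python3 -c "
from workcell import bot
o=bot.get_obs();print(o['joint_pos'].round(3),o['joint_vel'].round(3))"
```

```text
clock: 4.85
eef_pos: [0.4978, 0.2427, 0.2133]
tool_rot: [0.765, 0.644, -0.022, -0.025]
ft_force: [-0.2, 0.1, 0.4]
grip_width: 0.0852
grasp_force: 0.0
[0.434 0.401 0.181 1.406 0.036 2.175] [ 0.036  0.045  0.067  0.076 -0.074 -1.386]
```

The commanded pose kept a 3.8° tilt from that joint limit, and twisting about z can't remove it. It can be cancelled in three steps:
1. Twist until the tip leans inward along the arm's radius.
2. Push outward to the edge of reach, high above everything, so the arm straightens the tool.
3. Come back upright.

Twist and rise first.

```bash
python3 -m creep '[0,0,0.08,0.12,0.085,0,0,0.08,0.24,0.085,0,0,0.08,0.36,0.085,0,0,0.08,0.48,0.085,0,0,0.08,0.57,0.085,0,0,0.08,0.57,0.085,0,0,0.08,0.57,0.085]'
python3 - <<'E'
from workcell import bot
from scipy.spatial.transform import Rotation as R
import numpy as np
o=bot.get_obs();M=R.from_quat(o['tool_rot']).as_matrix();z=M[:,2]
print(o['joint_pos'].round(3),z.round(4),'tilt dir',np.degrees(np.arctan2(z[1],z[0])),'az',np.degrees(o['joint_pos'][0]),'yaw',np.degrees(np.arctan2(M[1,0],M[0,0])))
E
```

```text
clock: 5.43
eef_pos: [0.4979, 0.2425, 0.2933]
tool_rot: [0.556, 0.83, -0.028, -0.018]
ft_force: [0.6, -0.5, 0.3]
grip_width: 0.0853
grasp_force: 0.0
[0.452 0.393 0.375 1.619 0.002 1.633] [-0.0601 -0.0269 -0.9978] tilt dir -155.91906178365699 az 25.905603233086637 yaw 112.35591557612935
```

Tilt is now purely radial, pointing inward. Push outward in steps.

```bash
cat > t.py <<'E'
from workcell import bot
from scipy.spatial.transform import Rotation as R
import numpy as np
o=bot.get_obs();M=R.from_quat(o['tool_rot']).as_matrix();z=M[:,2];a=o['joint_pos'][0]
print(o['joint_pos'].round(3),'radial tilt deg',np.degrees(z[:2]@[np.cos(a),np.sin(a)]).round(2),'side',np.degrees(z[:2]@[-np.sin(a),np.cos(a)]).round(2),'r',np.hypot(*o['eef_pos'][:2]).round(3),'yaw',np.degrees(np.arctan2(M[1,0],M[0,0])).round(2),o['eef_pos'].round(4))
E
python3 -m creep '[0.036,0.0175,0,0,0.085,0.072,0.035,0,0,0.085,0.108,0.0524,0,0,0.085,0.144,0.07,0,0,0.085,0.162,0.0787,0,0,0.085,0.18,0.0874,0,0,0.085]'; python3 t.py
```

```text
clock: 5.93
eef_pos: [0.6014, 0.2924, 0.2944]
tool_rot: [0.554, 0.826, -0.089, -0.053]
ft_force: [2.3, 1.5, -14.4]
grip_width: 0.085
grasp_force: 0.0
[4.520e-01 9.100e-01 1.276e+00 2.144e+00 2.000e-03 1.632e+00] radial tilt deg -11.83 side 0.13 r 0.669 yaw 112.41 [0.6014 0.2924 0.2944]
```

Wrong direction: j3 saturated first. From the geometry, forearm elevation is j3-j2 and j4 = sum minus elevation, so going high at moderate radius saturates j4 alone and tips the tool outward, which is what I want. Come back in, then go up.

```bash
python3 -m creep '[-0.036,-0.0175,0,0,0.085,-0.072,-0.035,0,0,0.085,-0.108,-0.0524,0.02,0,0.085,-0.13,-0.063,0.05,0,0.085,-0.13,-0.063,0.09,0,0.085,-0.13,-0.063,0.12,0,0.085,-0.13,-0.063,0.12,0,0.085]'; python3 t.py
```

```text
clock: 6.52
eef_pos: [0.467, 0.2273, 0.4545]
tool_rot: [0.555, 0.829, -0.057, -0.034]
ft_force: [2.2, 0.5, 1.7]
grip_width: 0.0848
grasp_force: 0.0
[4.520e-01 4.690e-01 9.120e-01 2.147e+00 2.000e-03 1.632e+00] radial tilt deg -7.58 side 0.13 r 0.519 yaw 112.36 [0.467  0.2273 0.4545]
```

It works: the tilt is dropping as j4 saturates. Continue up.

```bash
python3 -m creep '[0,0,0.02,0,0.085,0,0,0.04,0,0.085,0,0,0.05,0,0.085,0,0,0.05,0,0.085]'; python3 t.py
```

```text
clock: 6.85
eef_pos: [0.4514, 0.2199, 0.4674]
tool_rot: [0.555, 0.83, -0.053, -0.032]
ft_force: [-0.3, -0.2, 0.1]
grip_width: 0.0847
grasp_force: 0.0
[4.520e-01 4.260e-01 8.820e-01 2.150e+00 2.000e-03 1.631e+00] radial tilt deg -7.05 side 0.13 r 0.502 yaw 112.47 [0.4514 0.2199 0.4674]
```

```bash
python3 -m creep '[0,0,0.2,0,0.085,0,0,0.2,0,0.085,0,0,0.2,0,0.085,0,0,0.2,0,0.085,0,0,0.2,0,0.085,0,0,0.2,0,0.085]'; python3 t.py
```

```text
clock: 7.35
eef_pos: [0.4146, 0.2023, 0.4982]
tool_rot: [0.555, 0.831, -0.036, -0.022]
ft_force: [-0.9, -0.4, 0.1]
grip_width: 0.0852
grasp_force: 0.0
[4.520e-01 3.190e-01 8.120e-01 2.149e+00 2.000e-03 1.631e+00] radial tilt deg -4.82 side 0.13 r 0.461 yaw 112.49 [0.4146 0.2023 0.4982]
```

```bash
python3 -m creep '[0,0,0.3,0,0.085,0,0,0.3,0,0.085,0,0,0.3,0,0.085,0,0,0.3,0,0.085,0,0,0.3,0,0.085,0,0,0.3,0,0.085,0,0,0.3,0,0.085]'; python3 t.py
```

```text
clock: 7.93
eef_pos: [0.3791, 0.1853, 0.5241]
tool_rot: [0.556, 0.831, -0.018, -0.012]
ft_force: [1.4, 1.1, 0.4]
grip_width: 0.0853
grasp_force: 0.0
[4.530e-01 2.180e-01 7.530e-01 2.149e+00 2.000e-03 1.631e+00] radial tilt deg -2.49 side 0.13 r 0.422 yaw 112.49 [0.3791 0.1853 0.5241]
```

Another 2.5° is about 7 more rows.

```bash
python3 -m creep '[0,0,0.3,0,0.085,0,0,0.3,0,0.085,0,0,0.3,0,0.085,0,0,0.3,0,0.085,0,0,0.3,0,0.085,0,0,0.3,0,0.085,0,0,0.3,0,0.085]'; python3 t.py
```

```text
clock: 8.52
eef_pos: [0.3554, 0.1741, 0.5432]
tool_rot: [0.556, 0.831, -0.001, -0.002]
ft_force: [0.3, 0.8, 0.0]
grip_width: 0.0847
grasp_force: 0.0
[4.540e-01 1.480e-01 7.230e-01 2.149e+00 2.000e-03 1.632e+00] radial tilt deg -0.19 side 0.13 r 0.396 yaw 112.48 [0.3554 0.1741 0.5432]
```

Upright again (0.2° residual). Return above the stamp with the rest of the half turn.

```bash
python3 -m creep '[0,0,-0.04,0.12,0.085,0,0,-0.08,0.24,0.085,0.01,0.005,-0.12,0.36,0.085,0.03,0.015,-0.155,0.48,0.085,0.05,0.025,-0.19,0.6,0.085,0.07,0.035,-0.225,0.72,0.085,0.09,0.043,-0.255,0.84,0.085,0.11,0.052,-0.285,0.96,0.085,0.13,0.062,-0.315,1.08,0.085,0.143,0.068,-0.34,1.2,0.085]' && python3 -m creep '[0,0,0,0.07,0.085,0,0,0,0.07,0.085,0,0,0,0.07,0.085]'; python3 t.py
python3 - <<'E'
from w import *
import pickle
c=wsnap('w3.png')
pickle.dump({k:c[k] for k in('camera_matrix','extrinsics','pixels')},open('w3.pkl','wb'))
for t,z in dict(stamp=.006,pad=0).items():
    for d in bot.place_of('wrist',t)[:2]:
        uv=np.array(d['centre'])*[512,384]; print(t,round(d['score'],2),uv.round(1),ray(c,uv,z).round(4))
E
```

```text
clock: 9.35
eef_pos: [0.4993, 0.2426, 0.2]
tool_rot: [-0.014, 1.0, -0.002, -0.002]
ft_force: [0.2, 0.1, 0.3]
grip_width: 0.085
grasp_force: 0.0
clock: 9.6
eef_pos: [0.4984, 0.2421, 0.2026]
tool_rot: [-0.045, 0.999, -0.002, -0.002]
ft_force: [-0.2, -0.7, -0.1]
grip_width: 0.0849
grasp_force: 0.0
[ 0.453  0.365  0.102  1.313 -0.002  0.364] radial tilt deg -0.28 side -0.11 r 0.554 yaw -174.86 [0.4984 0.2421 0.2026]
tcp [0.4984 0.2421 0.2026] toolx yaw deg -174.86 z [-0.0036 -0.0039 -1.    ] 9.6 [-0.2 -0.7 -0.1]
stamp 0.63 [257.2 168.7] [0.5017 0.2443 0.006 ]
pad 0.76 [382.3 205.6] [0.5368 0.4072 0.    ]
pad 0.68 [268.9 182. ] [0.5187 0.2605 0.    ]
```

View pics/w3.png

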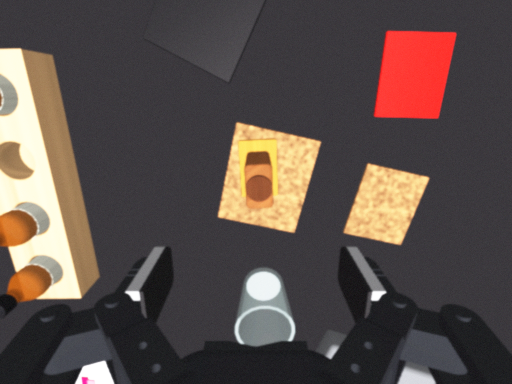

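The wrist view shows the stamp at about (258,178), between the fingers, with its brass edges near vertical in the picture. Compute the exact pose.

```bash
cat > s.py <<'E'
from w import *
import pickle
c=pickle.load(open('w3.pkl','rb'));im=c['pixels'];hsv=cv2.cvtColor(im,cv2.COLOR_RGB2HSV).astype(int)
for p in [(243,175),(258,147),(275,190),(262,175),(259,203),(259,188),(230,200)]: print(p,hsv[p[1],p[0]],end=' ')
print()
a=cv2.resize(im[115:235,210:330],(600,600),interpolation=2);cv2.imwrite('pics/crop3.png',a[:,:,::-1])
E
python3 s.py
```

```text
(243, 175) [ 24 164 251] (258, 147) [ 26 150 254] (275, 190) [ 25 151 253] (262, 175) [ 12 169 174] (259, 203) [ 14 158 238] (259, 188) [  9 166 154] (230, 200) [ 19 111 248]
```

View pics/crop3.png

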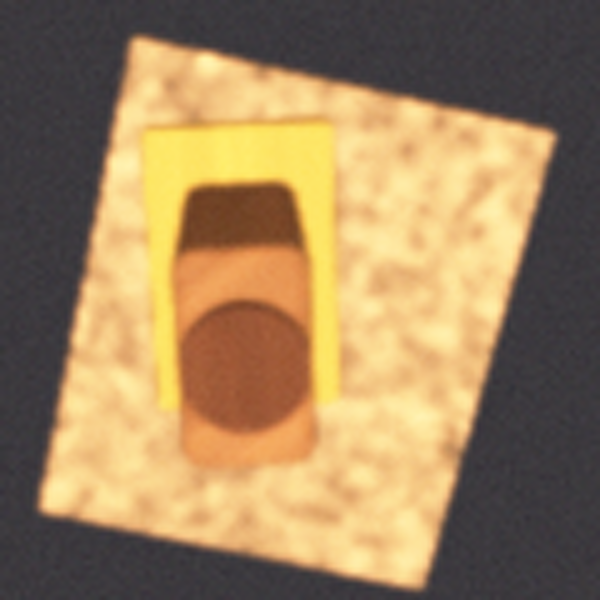

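The crop (5x, origin 210,115) shows plate corners TL(143,127), TR(333,122), BR(341,406), BL(161,410), the disc centre (246,367), and handle-top corners near (178,247), (307,245), (317,463), (183,467).

Run:
```python
from w import *
import pickle
c=pickle.load(open('w3.pkl','rb'))
g=lambda p,z: ray(c,(210+p[0]/5-.4,115+p[1]/5-.4),z)[:2]
for n,z,Q in [('plate',.016,[(143,127),(333,122),(341,406),(161,410)]),('handle',.086,[(178,247),(307,245),(317,463),(183,467)])]:
    P=np.array([g(q,z) for q in Q]);e=[P[0]-P[3],P[1]-P[2]]
    print(n,P.round(4).tolist(),'mean',P.mean(0).round(4),'yaws',[np.degrees(np.arctan2(v[1],v[0])).round(1)for v in e],[np.degrees(np.arctan2(*(-(P[i]-P[j])))) .round(1) for i,j in((1,0),(2,3))],'len',np.linalg.norm(P-np.roll(P,1,0),axis=1).round(4))
print('disc',g((246,367),.09).round(4))
```

```text
plate [[0.468, 0.2197], [0.463, 0.2622], [0.5302, 0.2718], [0.5351, 0.2289]] mean [0.4991 0.2456] yaws [np.float64(-172.3), np.float64(-171.9)] [np.float64(173.3), np.float64(173.4)] len [0.0678 0.0428 0.0679 0.0432]
handle [[0.4782, 0.2309], [0.4757, 0.2543], [0.518, 0.2608], [0.5211, 0.2353]] mean [0.4982 0.2453] yaws [np.float64(-174.2), np.float64(-171.3)] [np.float64(173.9), np.float64(172.9)] len [0.0431 0.0235 0.0428 0.0257]
disc [0.4987 0.2453]
```

The sizes match (68×43, and 43×25 for the handle). Stamp at (0.4988, 0.2454), yaw 7.3°. Descend with dx 0, dy 0.003, twist 0.038, dz -0.163.

```bash
python3 -m creep '[0,0.003,-0.03,0.038,0.085,0,0.003,-0.06,0.038,0.085,0,0.003,-0.09,0.038,0.085,0,0.003,-0.12,0.038,0.085,0,0.003,-0.15,0.038,0.085,0,0.003,-0.163,0.038,0.085,0,0.003,-0.163,0.038,0.085,0,0.003,-0.163,0.038,0.085]'; python3 t.py
```

```text
clock: 10.42
eef_pos: [0.4987, 0.2452, 0.0409]
tool_rot: [-0.064, 0.998, -0.002, -0.001]
ft_force: [-0.5, 0.1, 0.4]
grip_width: 0.085
grasp_force: 0.0
[ 0.458  0.503 -0.136  0.935 -0.002  0.329] radial tilt deg -0.16 side -0.12 r 0.556 yaw -172.61 [0.4987 0.2452 0.0409]
```

Aligned and at grasp height. Close.

```bash
python3 -m creep '[0,0,0,0,0.06,0,0,0,0,0.045,0,0,0,0,0.035,0,0,0,0,0.015,0,0,0,0,0.015,0,0,0,0,0.015,0,0,0,0,0.015,0,0,0,0,0.015,0,0,0,0,0.015]'; python3 t.py
```

```text
clock: 11.17
eef_pos: [0.4993, 0.2455, 0.0413]
tool_rot: [-0.065, 0.998, -0.001, -0.0]
ft_force: [-1.1, -0.0, 5.3]
grip_width: 0.0254
grasp_force: 59.4
[ 0.458  0.503 -0.135  0.934 -0.002  0.329] radial tilt deg -0.07 side -0.12 r 0.556 yaw -172.58 [0.4993 0.2455 0.0413]
```

```bash
python3 -m creep '[0,0,0.01,0,0.015,0,0,0.03,0,0.015,0,0,0.06,0,0.015,0,0,0.09,0,0.015,0,0,0.12,0,0.015,0,0,0.15,0,0.015,0,0,0.18,0,0.015,0,0,0.19,0,0.015,0,0,0.19,0,0.015]'
python3 - <<'E'
from w import *
c=wsnap('w4.png');o=bot.get_obs();print(o['grip_width'],o['grasp_force'])
s=bot.camera('side')['pixels'];w=c['pixels']
a=np.hstack([cv2.resize(w[150:384,130:390],(400,360)),cv2.resize(s[180:300,140:273],(400,360),interpolation=2)])
cv2.imwrite('pics/c4.png',a[:,:,::-1])
E
```

```text
clock: 11.92
eef_pos: [0.5001, 0.246, 0.2334]
tool_rot: [-0.065, 0.998, -0.0, 0.002]
ft_force: [0.4, -0.7, -2.6]
grip_width: 0.0254
grasp_force: 59.2
tcp [0.5001 0.246  0.2334] toolx yaw deg -172.57 z [ 3.8e-03 -5.0e-04 -1.0e+00] 11.9167 [ 0.4 -0.7 -2.6]
0.02560894798140487 59.2328667640686
```

View pics/c4.png

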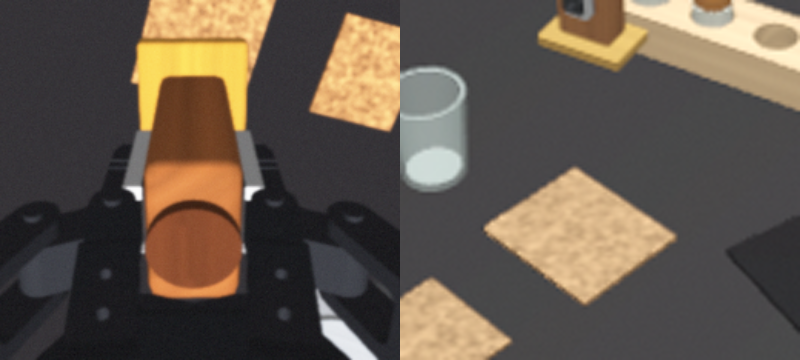

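The stamp hangs straight in the grip, aligned with the tool, and the pad is empty. The -2.6 N reading fits 250 g. Carry it over the rack with the face at about 0.18 m (bottle tops 0.115), turning -0.346 rad in all, and pause past the rack to measure the lavender bar from the wrist.

```bash
python3 -m creep '[0,-0.03,-0.01,-0.03,0.015,0.004,-0.065,-0.02,-0.07,0.015,0.008,-0.1,-0.02,-0.11,0.015,0.012,-0.135,-0.02,-0.15,0.015,0.016,-0.17,-0.02,-0.19,0.015,0.02,-0.205,-0.02,-0.23,0.015,0.025,-0.24,-0.02,-0.27,0.015,0.03,-0.275,-0.02,-0.31,0.015,0.035,-0.31,-0.02,-0.346,0.015,0.04,-0.34,-0.02,-0.346,0.015]' && python3 -m creep '[0,-0.01,0,0,0.015,0,-0.01,0,0,0.015,0,-0.01,0,0,0.015]'; python3 t.py
python3 - <<'E'
from w import *
import pickle
c=wsnap('w5.png')
pickle.dump({k:c[k] for k in('camera_matrix','extrinsics','pixels')},open('w5.pkl','wb'))
im=c['pixels'];hsv=cv2.cvtColor(im,cv2.COLOR_RGB2HSV).astype(int);h,s,v=hsv[...,0],hsv[...,1],hsv[...,2]
m=((h>122)&(h<141)&(s>70)&(v>100)).astype(np.uint8)
n,l,st,ce=cv2.connectedComponentsWithStats(m);i=1+np.argmax(st[1:,4])
ct=max(cv2.findContours((l==i).astype(np.uint8),0,1)[0],key=cv2.contourArea)[:,0]
r=cv2.minAreaRect(np.float32([ray(c,p,.034)[:2]for p in ct])*1000);print(st[i],ce[i],r)
for t,z in dict(soap_top=.034,soap_lavender=.006,mould=0).items():
    for d in bot.place_of('wrist',t)[:2]:
        uv=np.array(d['centre'])*[512,384]; print(t,round(d['score'],2),uv.round(1),ray(c,uv,z).round(4))
E
```

```text
clock: 12.85
eef_pos: [0.5367, -0.0968, 0.207]
tool_rot: [0.109, 0.994, -0.001, -0.004]
ft_force: [-0.1, 0.7, -1.0]
grip_width: 0.0252
grasp_force: 59.4
clock: 13.1
eef_pos: [0.5371, -0.1047, 0.2078]
tool_rot: [0.109, 0.994, -0.001, -0.004]
ft_force: [0.3, 0.5, -2.1]
grip_width: 0.0255
grasp_force: 59.6
[-0.191  0.351  0.095  1.322 -0.002  0.026] radial tilt deg -0.42 side -0.12 r 0.547 yaw 167.52 [ 0.5371 -0.1047  0.2078]
tcp [ 0.5371 -0.1047  0.2078] toolx yaw deg 167.52 z [-7.6e-03 -7.0e-04 -1.0e+00] 13.1 [ 0.3  0.5 -2.1]
[ 165  224   49   62 2148] [185.92411546 249.64804469] ((624.870849609375, -206.3822784423828), (57.510765075683594, 85.47093200683594), 77.86902618408203)
soap_top 0.65 [189.5 262. ] [ 0.6333 -0.2101  0.034 ]
soap_lavender 0.8 [193.8 247.5] [ 0.6287 -0.2091  0.006 ]
mould 0.58 [166.8 212.2] [ 0.5745 -0.2311  0.    ]
```

View pics/w5.png

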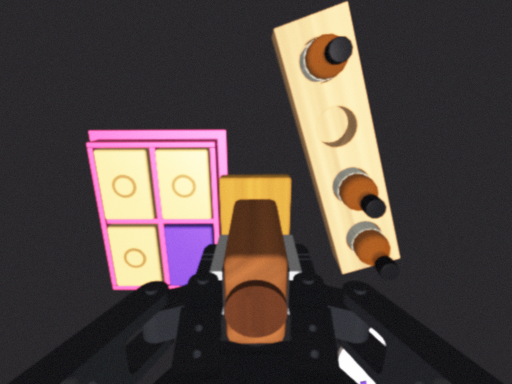

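The lavender bar is at (190,255) in the picture. Its outline measures 57×85 mm at (0.625, -0.2065), yaw -12.1°, which agrees with the top view; I'll use (0.6253, -0.2073). Move over it, stop at about 3 cm clearance, and check.

```bash
python3 -m creep '[0.02,-0.023,-0.012,0.004,0.015,0.044,-0.051,-0.025,0.004,0.015,0.066,-0.077,-0.04,0.004,0.015,0.08,-0.094,-0.045,0.004,0.015,0.088,-0.103,-0.05,0.004,0.015,0.088,-0.103,-0.07,0.004,0.015,0.088,-0.103,-0.09,0.004,0.015,0.088,-0.103,-0.105,0.004,0.015,0.088,-0.103,-0.11,0.004,0.015,0.088,-0.103,-0.11,0.004,0.015]' && python3 t.py
python3 - <<'E'
from h import *
c=bot.camera('side');s=c['pixels']
# predicted pixels: stamp face corners at height zf
o=bot.get_obs();p=o['eef_pos'];print(o['clock'],o['ft_force'].round(1))
K=np.array(c['camera_matrix']);E=np.array(c['extrinsics'])
x0,y0,w,h=215,85,133,100;k=6
im=cv2.resize(s[y0:y0+h,x0:x0+w],(w*k,h*k),interpolation=2)[:,:,::-1].copy()
cv2.imwrite('pics/c6.png',im)
a=np.radians(-12.25);X=np.array([np.cos(a),np.sin(a),0]);Y=np.array([-X[1],X[0],0])
for nm,ctr,L,W in[('face',np.array([p[0],p[1],p[2]-.0353]),.034,.022),('soap',np.array([.6253,-.2073,.034]),.042,.0295)]:
  for sx,sy in((1,1),(1,-1),(-1,-1),(-1,1)):
    q=E@np.r_[ctr+sx*L*X+sy*W*Y,1];u=K@q[:3];u=u[:2]/u[2];print(nm,sx,sy,u.round(1),((u-[x0,y0]+.5)*k).round(0))
E
```

```text
clock: 14.13
eef_pos: [0.6255, -0.2062, 0.0983]
tool_rot: [0.105, 0.994, -0.001, -0.003]
ft_force: [-0.0, -0.4, -1.3]
grip_width: 0.0254
grasp_force: 59.7
[-0.317  0.637  0.267  1.207 -0.003 -0.106] radial tilt deg -0.35 side -0.18 r 0.659 yaw 167.92 [ 0.6255 -0.2062  0.0983]
14.1833 [-0.2 -0.4 -1.4]
face 1 1 [255.1 140.4] [243. 335.]
face 1 -1 [265.3 135.6] [305. 307.]
face -1 -1 [280.8 144.1] [398. 358.]
face -1 1 [270.5 149.1] [336. 388.]
soap 1 1 [251.8 148.7] [224. 385.]
soap 1 -1 [265.4 142.3] [305. 347.]
soap -1 -1 [284.3 152.8] [419. 410.]
soap -1 1 [270.6 159.7] [337. 451.]
```

View pics/c6.png

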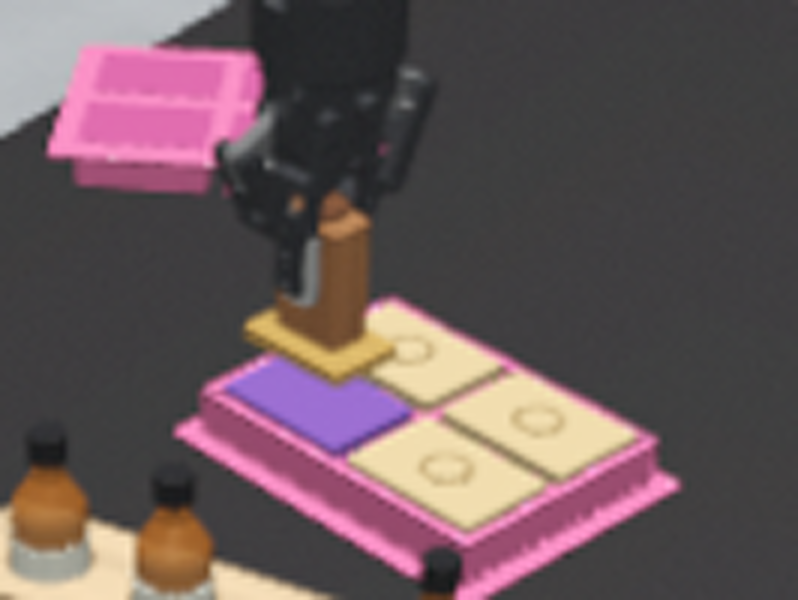

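The bar corners at crop (224,390), (338,453) and (412,410) match the prediction. The stamp's bottom corner at (338,382) is within 1 px of its prediction. Position and yaw are good, so lower 19 mm and shift -1 mm in y.

```bash
python3 -m creep '[0,-0.001,-0.005,0,0.015,0,-0.001,-0.01,0,0.015,0,-0.001,-0.015,0,0.015,0,-0.001,-0.018,0,0.015,0,-0.001,-0.019,0,0.015,0,-0.001,-0.019,0,0.015,0,-0.001,-0.019,0,0.015,0,-0.001,-0.019,0,0.015]' && python3 t.py
python3 - <<'E'
from h import *
c=bot.camera('side');s=c['pixels']
o=bot.get_obs();p=o['eef_pos'];print(o['clock'],o['ft_force'].round(1),o['joint_vel'].round(3))
K=np.array(c['camera_matrix']);E=np.array(c['extrinsics'])
x0,y0,w,h=235,118,66,50;k=12
im=cv2.resize(s[y0:y0+h,x0:x0+w],(w*k,h*k),interpolation=2)[:,:,::-1].copy()
a=np.radians(-12.25);X=np.array([np.cos(a),np.sin(a),0]);Y=np.array([-X[1],X[0],0])
for nm,ctr,L,W in[('face',np.array([p[0],p[1],p[2]-.0353]),.034,.022),('platetop',np.array([p[0],p[1],p[2]-.0253]),.034,.022),('soap',np.array([.6253,-.2073,.034]),.042,.0295)]:
  for sx,sy in((1,1),(-1,-1),(-1,1)):
    q=E@np.r_[ctr+sx*L*X+sy*W*Y,1];u=K@q[:3];u=u[:2]/u[2];print(nm,sx,sy,((u-[x0,y0]+.5)*k).round(0))
cv2.imwrite('pics/c7.png',im)
E
```

```text
clock: 14.85
eef_pos: [0.6268, -0.2089, 0.0816]
tool_rot: [0.106, 0.994, -0.001, -0.001]
ft_force: [-0.7, -0.2, -1.4]
grip_width: 0.0258
grasp_force: 59.7
[-0.32   0.65   0.244  1.167 -0.003 -0.108] radial tilt deg -0.08 side -0.18 r 0.661 yaw 167.83 [ 0.6268 -0.2089  0.0816]
14.9 [ 1.1  0.5 -1.3] [ 0.002  0.001  0.002  0.002 -0.     0.002]
face 1 1 [249. 332.]
face -1 -1 [555. 376.]
face -1 1 [433. 437.]
platetop 1 1 [250. 298.]
platetop -1 -1 [557. 343.]
platetop -1 1 [434. 403.]
soap 1 1 [208. 375.]
soap -1 -1 [597. 424.]
soap -1 1 [434. 507.]
```

View pics/c7.png

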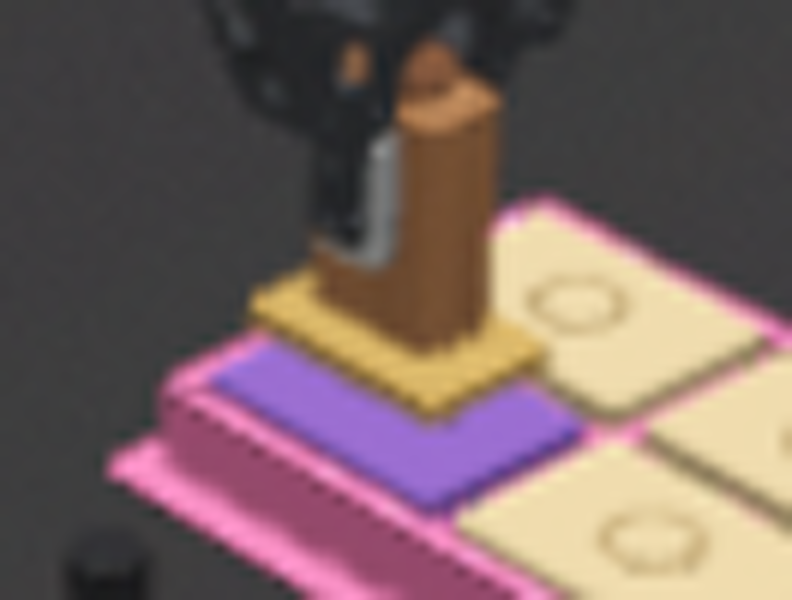

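Plate and bar corners match horizontally within 1 px, and the plate sits symmetrically over the bar. The brass bottom edge looks about 3 mm higher than the prediction, so quantify the clearance with an edge fit and averaged readings.

Run:
```python
from h import *
P=[];S=[]
for i in range(6):
    c=bot.camera('side');P.append(bot.get_obs()['eef_pos']);S.append(c['pixels'].astype(float))
p=np.mean(P,0);print(p.round(4),np.std(P,0).round(4));s=np.mean(S,0)
K=np.array(c['camera_matrix']);E=np.array(c['extrinsics'])
a=np.radians(-12.25);X=np.array([np.cos(a),np.sin(a),0]);Y=np.array([-X[1],X[0],0])
def pr(q): u=K@(E@np.r_[q,1])[:3]; return u[:2]/u[2]
d=s[:,:,2]-s[:,:,0]  # B-R
C=np.array([.6253,-.2073,0])
def rowat(cy,L,z,col,sy=1,ax=0):
    if ax==0: A,B=[pr(cy+t*L[0]*X+L[1]*Y+[0,0,z]) for t in(1,-1)]
    else: A,B=[pr(cy-L[0]*X+t*L[1]*Y+[0,0,z]) for t in(1,-1)]
    return A[1]+(B[1]-A[1])*(col-A[0])/(B[0]-A[0])
for ax,cols in((0,range(259,270,2)),(1,range(273,280,2))):
  for col in cols:
    f=d[:,col]; r0=int(rowat(C,(.034,.022),.046,col,ax=ax))
    lo,hi=f[r0-4:r0-1].min(),f[r0+2:r0+6].max(); t=(lo+hi)/2
    r=next(k for k in range(r0-3,r0+6) if f[k]<t<=f[k+1]); e=r+(t-f[r])/(f[r+1]-f[r])
    z1=[rowat(C,(.034,.022),z,col,ax=ax) for z in(.04,.06)]
    z=.04+.02*(e-z1[0])/(z1[1]-z1[0])
    print('ax',ax,'col',col,'brass/purple row',round(e,2),'-> face z',round(z,4), 'lohi',lo.round(),hi.round())
print(np.c_[np.arange(136,166),s[136:166,265].round()][:, :].astype(int).tolist())
```

```text
[ 0.6268 -0.2088  0.0816] [0.     0.     0.0001]
ax 0 col 259 brass/purple row 146.32 -> face z 0.0508 lohi -113.0 54.0
ax 0 col 261 brass/purple row 147.52 -> face z 0.0506 lohi -113.0 54.0
ax 0 col 263 brass/purple row 148.68 -> face z 0.0505 lohi -112.0 54.0
ax 0 col 265 brass/purple row 149.75 -> face z 0.0508 lohi -113.0 54.0
ax 0 col 267 brass/purple row 150.84 -> face z 0.051 lohi -113.0 54.0
ax 0 col 269 brass/purple row 152.04 -> face z 0.0508 lohi -112.0 54.0
ax 1 col 273 brass/purple row 151.44 -> face z 0.0527 lohi -112.0 54.0
ax 1 col 275 brass/purple row 150.46 -> face z 0.0527 lohi -113.0 54.0
ax 1 col 277 brass/purple row 149.44 -> face z 0.0528 lohi -113.0 54.0
ax 1 col 279 brass/purple row 149.6 -> face z 0.0486 lohi -109.0 54.0
[[136, 74, 76, 76], [137, 75, 77, 77], [138, 94, 96, 94], [139, 116, 114, 110], [140, 114, 97, 83], [141, 107, 73, 46], [142, 107, 74, 46], [143, 108, 74, 47], [144, 124, 90, 54], [145, 179, 143, 80], [146, 217, 182, 104], [147, 217, 182, 104], [148, 202, 167, 92], [149, 133, 105, 60], [150, 137, 104, 122], [151, 149, 106, 194], [152, 155, 110, 209], [153, 155, 110, 209], [154, 156, 110, 209], [155, 154, 110, 208], [156, 142, 100, 194], [157, 131, 80, 154], [158, 201, 111, 167], [159, 234, 134, 186], [160, 154, 76, 111], [161, 149, 73, 107], [162, 148, 73, 107], [163, 148, 73, 106], [164, 148, 73, 106], [165, 149, 74, 107]]
```

The soap edge matches its prediction to 0.1 px. The plate's upper edge agrees with the arm's reading (face about 0.0455, roughly 11.5 mm clearance). The dim lower edge is ambiguous at this resolution. A small trim: -1 mm x, +1 mm y, -1.5 mm z, then settle.

```bash
python3 -m creep '[-0.001,0.001,-0.0015,0,0.015,-0.001,0.001,-0.0015,0,0.015,-0.001,0.001,-0.0015,0,0.015,-0.001,0.001,-0.0015,0,0.015,-0.001,0.001,-0.0015,0,0.015,-0.001,0.001,-0.0015,0,0.015,-0.001,0.001,-0.0015,0,0.015,-0.001,0.001,-0.0015,0,0.015]'; python3 t.py; python3 -c "
from workcell import bot
o=bot.get_obs();print(o['ft_force'],o['joint_vel'].round(3),o['grip_width'])"
```

```text
clock: 15.87
eef_pos: [0.6257, -0.2078, 0.0799]
tool_rot: [0.106, 0.994, -0.001, -0.001]
ft_force: [-1.0, -0.5, -2.3]
grip_width: 0.0256
grasp_force: 59.7
[-0.319  0.649  0.238  1.162 -0.003 -0.107] radial tilt deg -0.1 side -0.18 r 0.659 yaw 167.83 [ 0.6257 -0.2078  0.0799]
[-1.01464017 -0.46169028 -2.25088523] [ 0.002  0.    -0.001 -0.001  0.     0.002] 0.025635906094362063
```

Centred to within about 1 mm, yaw within 0.5°, upright, with about 1 cm clearance and the arm still. Handing in.

```bash
python3 -c "
from workcell import bot
print(bot.job_done())"
```

```text
the job is handed in; nothing more can be done
None
```

I handed the job in at about 16 s with the stamp held still, upright and aligned over the lavender bar, centred to about 1 mm and roughly 1 cm above it; one camera edge reading put the gap a few millimetres higher.

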